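# Couple the leak-test cap to the cooling port

### The arm

A 7-joint arm with a two-finger parallel gripper is mounted at the origin on the work surface. World frame = base frame: x ahead of the robot, y to its left, z up, the work surface at z = 0. Lengths are in m, angles in rad, forces in N, time in s.
With the tool pointing down it reaches from about 0.425 to 0.925 m from the base axis. Payload 6.8 kg.
Tool frame: the origin (TCP) lies at the very end of the fingers, on their centre line; the grasp point (between the pads) lies grasp_offset behind it (grasp_offset is the distance from the TCP to the grasp point, in m); z points along the fingers, y is the direction in which the jaws open and shut (so a half turn about z gives the same grasp; the last joint's range is limited). The gripper opens to 85 mm and grips with 20 to 120 N. Pads are 22 mm wide; open, the fingers measure 114 mm over their backs; the gripper's body (76 mm by 85 mm) begins 54 mm behind the grasp point. The pads swing forward as they close: fully open they stand 13 mm farther back than shut.
Start: joints at [-1.347, 0.477, 0.022, 1.555, -0.011, 1.109, -0.083], TCP at [0.22, 0.638, 0.231] pointing down, gripper open.
Joint ranges: [-2.96, 2.96], [-0.34, 2.1], [-1.41, 1.46], [0.24, 2.44], [-1.37, 4.51], [0.17, 1.92], [-2.96, 2.96]. Speed limits (rad/s): [2.39, 2.39, 3.14, 3.14, 3.14, 3.14, 3.14].

### API

Orientations are given as a unit quaternion [w, x, y, z].
In Python, from station import * gives the robot as it stands.
- The arm moves only by the shell command python3 -m handwheel 'ROWS' [FORCE]. ROWS is JSON, one flat list of numbers, 7 for each row, row after row: the shift along the world's x, y, z in cm, then the turn, a rotation vector about the world's x, y, z in degrees, then the opening, from 0 (shut) to 1 (fully open). In form: [tx, ty, tz, ax, ay, az, fingers, tx, ty, tz, ax, ay, az, fingers, ...]. A call has 1 to 8 rows; each row is the pose to reach, as a shift and turn from the pose measured when the call began; what a row does not reach only later rows make up. A row lasts 1/12 s, in which the tool goes at most 41.7 mm and 7.16 degrees, less where a joint would pass 70% of its speed; a pose out of reach is approached as far as the arm can. A call with a gripper value outside its range is refused whole. The fingers move at their own pace and stop on an object; FORCE is the grip in N (left out, the last holds). Time passes only in rows, so rows that repeat a pose let the fingers close. It gives the time, the measured TCP pose, the force and the opening at its end, in the units of the state.
- get_obs(): the state, without advancing time (a new reading comes with each control period).
- read_camera(name): name is "scene" or "top" or "wrist"; returns the picture (480x640x3 uint8, red, green, blue); there is no depth.
- camera_info(name): a dict with "fx", "fy", "cx", "cy" (pixels), "R" (3x3) and "t" (3): a world point X has camera coordinates R X + t; the wrist camera has in their place "mount" (4x4, takes a point from camera to tool coordinates, whose origin is the TCP and whose axes are the flange's). Camera axes: x right, y down, z forward; pixel columns grow to the right and rows downward; lengths in m; the calibration is good to about 2 mm. A picture is of the moment at which its call begins: read the wrist's pose just before it. camera_info takes no time and is no camera call.
- hand_in(): hands the job in, once; it reports no verdict.
The state is a dict: "t": time; "q": joint angles; "joint_vel": joint speeds; "joint_torque": joint torques, N m; "eef_pos": TCP position; "tool_rot": TCP orientation; "contact_force": force on the tool from outside, world axes, zero at the start; "torque": the same for the moment, N m; "gripper_width": opening from 0.0 (shut) to 1.0 (fully open).
Only numpy, scipy, OpenCV 4.12 (cv2) and the standard library are available. Lean on these libraries where they do the work, as an engineer would, in place of code of your own. Each camera call takes 0.05 s, during which the arm holds its last target. There are 200 camera calls.

### The job

Take the metal coupling with the two cam arms and push it straight down onto the grooved adaptor on the black enclosure until its rubber seal is pressed in and it sits fully home on the hard rim, arms still raised; feel for the rim, since the adaptor is not always screwed in equally deep. Then swing its two cam arms down to their stops, one after the other. Be gentle, do not lean on it once it is home or force the arms, and leave everything else on the bench where it is.

Things in the scene. Friction and masses are not known exactly. Their poses are not given: they have to be found in the camera images.
- adaptor_top (a point): nominal centre of the hard top rim of the grooved metal adaptor, an upright post on the black enclosure, 153 mm above the table, z up; the real rim is up to 8 mm higher or lower (screwed in more or less). The post's head is 40 mm across and 28.2 mm high, top edge chamfered 2.5 x 3 mm; below it the wide groove, a neck 28 mm across. A black rubber seal stands 6 mm proud of the rim
- coupling_mid (a point): on the axis of the loose metal coupling, half-way up, 43.5 mm above its lower edge; z up, cam arms towards +y and -y. It stands mouth down. Cup 53 mm outside, 57 mm high; bore 42.4 mm wide, 49 mm deep. On top a hexagon 32 mm across flats, from 57 to 87 mm above the lower edge, flats facing +x and -x, to be gripped there. Fully home, this point is 5.5 mm below the real rim
- coupling_roof (a point): centre of the bore roof of the coupling, on its axis, 5.5 mm above coupling_mid; it lies on the adaptor's real rim when the coupling is fully home
- cam_l (a joint): angle (rad) of the cam arm on the +y side, a steel bar 55 mm long from its pivot, 12 mm wide, 5 mm thick. At 0 it slants outwards and up, 0.8 rad above level; at 0.8 level; at 2.1 at its stop, hanging outwards-down 1.3 rad below level. It stays where left (friction 0.06 N m). Its cam, within 12 mm of the pivot, goes under the adaptor's head; it jams if the coupling is not home
- cam_r (a joint): the same for the cam arm on the coupling's -y side
- cam_l_tip (a point): end of the +y cam arm, 55 mm from its pivot, mid-thickness
- cam_r_tip (a point): the same for the -y cam arm
- plain_cap: bystander: plain grey-metal blanking cap WITHOUT arms, 52 mm across, 36 mm high with a 30 mm knob; origin under its centre
- spare_seal: bystander: spare black rubber ring, 36 mm across, 8 mm high, lying flat; origin under its centre
- screw_jar: bystander: small jar of screws, 44 mm across, 55 mm high; origin under its centre
- driver: bystander: screwdriver about 180 mm long lying on the table
- spanner: bystander: open-ended spanner about 170 mm long lying on the table
- thinner: bystander: bottle 56 mm across, 130 mm high; origin under its centre
- coupling: the coupling itself, about 0.3 to 0.5 kg; origin at the centre of its lower edge, 43.5 mm below coupling_mid. The pivots of its two cam arms lie on +y and -y, 28.5 mm from its axis and 16 mm above its lower edge, their axes parallel to x
- housing: fixed black finned enclosure, 120 x 200 x 40 mm (long side y), on an 8 mm white foam sheet; origin on the table below the adaptor. The adaptor is about 105 mm high on its top, foot 52 mm across and 10 mm high
- seal (a joint): how far (m) the black rubber seal, 26 mm across, in the top of the adaptor is pressed in: 0 at the start, standing 6 mm proud of the rim; 0.006 when level with the rim, coupling home. It gives only under about 12 N (the coupling's weight included), slides in, and does not spring back; then the coupling meets the hard rim quite suddenly
There are look-alikes about, which are no part of the job. Of the things like the coupling, leave any that is yellow; of the rest the smaller one is meant.

How it is judged:
By the outcome, as a careful person would: the job done as asked, in the order asked, and still so for the second after the job is handed in, with the robot touching nothing.
It also fails if it takes over 72 s, if anything falls off the work surface, if the arm or the gripper's body presses on something with over 40 N, if the wrist force passes 120 N, or if a joint passes its speed limit or range.

## Working session

There is one attempt and no reset: what is moved stays moved. The work goes in short steps, Python scripts to look and compute and a shell command to move; the robot and the scene stay as the last step left them, time stands still between calls to the robot, and variables do not carry over. Pictures are saved under pics/ and viewed, on a budget of 15 in all, crops included, one or two more only if the job needs it, and the job is handed in when it is done.

```bash
ls; mkdir -p pics
python3 - <<'E'
from station import *
import cv2, numpy as np
o=get_obs();print({k:np.round(v,3).tolist() for k,v in o.items()})
for n in("scene","top"):
    im=read_camera(n);cv2.imwrite(f"pics/{n}0.png",im[:,:,::-1])
    c=camera_info(n);print(n,{k:np.round(v,4).tolist() for k,v in c.items()})
print(camera_info("wrist"))
E
```

```text
pics
{'t': 0.0, 'q': [-1.347, 0.478, 0.022, 1.556, -0.012, 1.109, -0.083], 'joint_vel': [-0.001, 0.001, 0.0, -0.0, -0.001, 0.001, -0.001], 'joint_torque': [-0.0, -59.648, 1.608, -28.119, 0.012, 0.009, 0.0], 'eef_pos': [0.22, 0.638, 0.23], 'tool_rot': [-0.0, 0.165, 0.986, -0.001], 'contact_force': [-0.036, 0.85, 0.592], 'torque': [0.017, -0.009, 0.001], 'gripper_width': 0.998}
scene {'fx': 598.2417, 'fy': 598.2417, 'cx': 323.178, 'cy': 237.5899, 'R': [[-0.7076, 0.7066, -0.0118], [0.4847, 0.4731, -0.7357], [-0.5142, -0.5263, -0.6772]], 't': [0.4094, -0.2057, 1.3609]}
top {'fx': 460.2204, 'fy': 460.2204, 'cx': 318.7229, 'cy': 232.9479, 'R': [[-0.0775, -0.997, -0.0017], [-0.9658, 0.0756, -0.2482], [0.2476, -0.0176, -0.9687]], 't': [0.0149, 0.6177, 0.7351]}
{'fx': 351.33808009030605, 'fy': 351.33808009030605, 'cx': 325.4562339349442, 'cy': 235.58672276999226, 'mount': array([[ 6.34228850e-04, -9.54437134e-01, -2.98411385e-01,
         7.67018289e-02],
       [ 9.99999019e-01,  2.32673134e-04,  1.38116831e-03,
        -1.55354347e-03],
       [-1.24880601e-03, -2.98411969e-01,  9.54436345e-01,
        -1.43556718e-01],
       [ 0.00000000e+00,  0.00000000e+00,  0.00000000e+00,
         1.00000000e+00]])}
```

View pics/scene0.png

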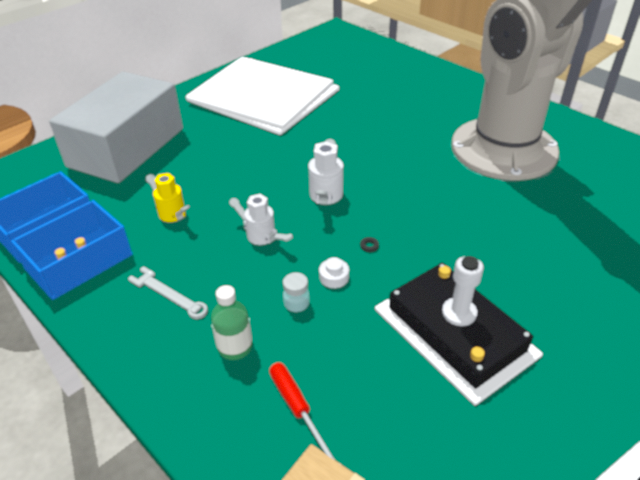

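View pics/top0.png

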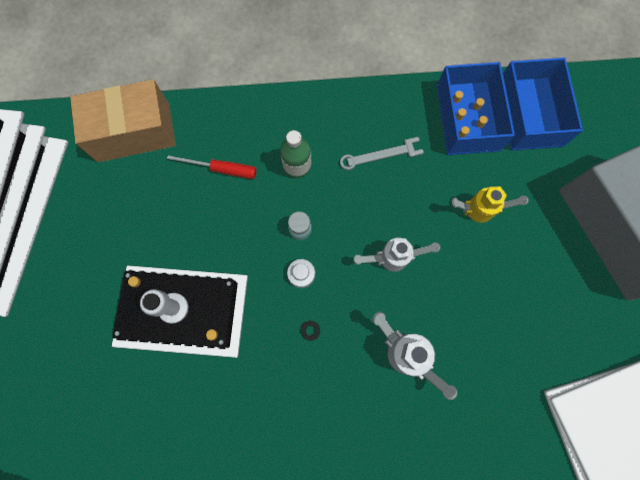

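The target is the small grey coupling, top image (400,250) with arm tips near (358,260) and (436,247), and scene image (258,215). The adaptor is at top (152,302) and scene (470,265). The larger grey coupling at top (413,355) and the yellow one at (487,203) stay put. Next I'll enlarge the crops to measure.

```bash
cat > h.py <<'E'
from station import *
import cv2, numpy as np
from scipy.spatial.transform import Rotation as Ro
def ray(n,uv,T=None):
    c=camera_info(n);d=np.array([(uv[0]-c['cx'])/c['fx'],(uv[1]-c['cy'])/c['fy'],1])
    if n=='wrist':
        p,R=T;m=c['mount'];return p+R@m[:3,3],R@m[:3,:3]@d
    R=np.array(c['R']);return -R.T@np.array(c['t']),R.T@d
def at(n,uv,z,T=None):
    o,d=ray(n,uv,T);return o+d*(z-o[2])/d[2]
def tri(rays):
    A=0;b=0
    for o,d in rays:
        d=d/np.linalg.norm(d);P=np.eye(3)-np.outer(d,d);A=A+P;b=b+P@o
    return np.linalg.solve(A,b)
def pose():
    o=get_obs();q=o['tool_rot'];return np.array(o['eef_pos']),Ro.from_quat([q[1],q[2],q[3],q[0]]).as_matrix()
def proj(n,X,T=None):
    c=camera_info(n)
    if n=='wrist':
        p,R=T;m=c['mount'];x=m[:3,:3].T@(R.T@(np.array(X)-p)-m[:3,3])
    else: x=np.array(c['R'])@X+c['t']
    return np.array([c['fx']*x[0]/x[2]+c['cx'],c['fy']*x[1]/x[2]+c['cy']])
E
python3 - <<'E'
from h import *
t=cv2.imread('pics/top0.png');s=cv2.imread('pics/scene0.png')
a=cv2.resize(t[215:285,345:445],(400,280),interpolation=cv2.INTER_CUBIC)
b=cv2.resize(s[180:250,220:320],(400,280),interpolation=cv2.INTER_CUBIC)
c=cv2.resize(t[265:335,110:210],(400,280),interpolation=cv2.INTER_CUBIC)
d=cv2.resize(s[250:320,430:530],(400,280),interpolation=cv2.INTER_CUBIC)
cv2.imwrite('pics/c1.png',np.vstack([np.hstack([a,b]),np.hstack([c,d])]))
print('coup tri',tri([ray('top',(402,244)),ray('scene',(258,200))]),at('top',(402,244),.087))
print('adapt tri',tri([ray('top',(151,302)),ray('scene',(470,263))]),at('top',(151,302),.159))
E
```

```text
coup tri [ 0.58039505 -0.17172234  0.08742215] [ 0.58361353 -0.175462    0.087     ]
adapt tri [0.50791164 0.23389543 0.15506275] [0.50767181 0.2320928  0.159     ]
```

View pics/c1.png

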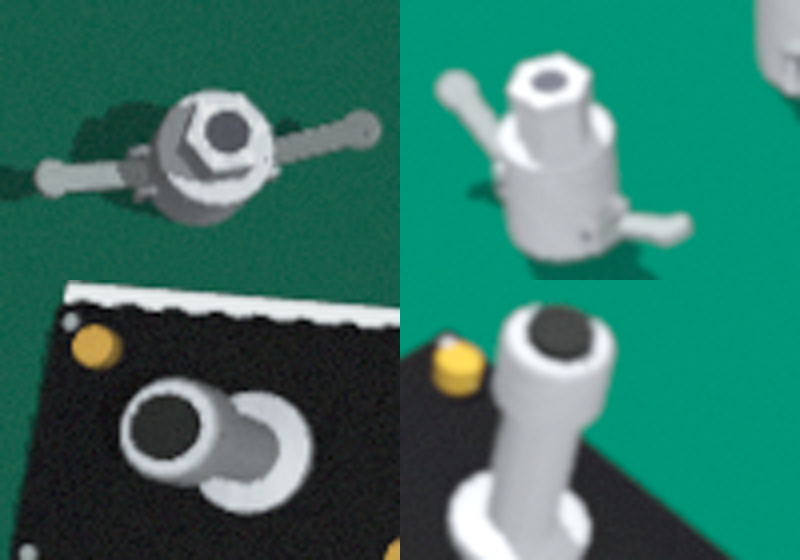

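Run:
```python
from h import *
print('hex',tri([ray('top',(401.5,248)),ray('scene',(257.5,200))]),at('top',(401.5,248),.087),at('scene',(257.5,200),.087))
print('adapt',tri([ray('top',(151.2,301.8)),ray('scene',(470,263.2))]),at('top',(151.2,301.8),.159),at('scene',(470,263.2),.159))
L=tri([ray('top',(357,259.5)),ray('scene',(289.5,237))]);R=tri([ray('top',(436.2,247.5)),ray('scene',(234,202.5))])
print(L,R,(L+R)/2,np.degrees(np.arctan2(*(L-R)[:2]))) # angle of arms line from +y towards +x
p,Rm=pose();print(Rm)
```

```text
hex [ 0.57650241 -0.17343255  0.08307889] [ 0.5766232  -0.17373048  0.087     ] [ 0.57883567 -0.16810511  0.087     ]
adapt [0.50812355 0.23386185 0.1547636 ] [0.50795288 0.23179198 0.159     ] [0.51157111 0.23630036 0.159     ]
[ 0.57057863 -0.09810916  0.03534914] [ 0.58111457 -0.24529435  0.03917282] [ 0.5758466  -0.17170175  0.03726098] -4.094414608813846
[[-9.45463410e-01  3.25728084e-01 -3.93634367e-04]
 [ 3.25728291e-01  9.45462106e-01 -1.57662436e-03]
 [-1.41384456e-04 -1.61885850e-03 -9.99998680e-01]]
```

```bash
python3 -c "
import station;print([x for x in dir(station) if not x.startswith('_')]);print(getattr(station,'grasp_offset',None))
from h import *
print('big',at('top',(419,355),.12),at('top',(380,319),.05),at('top',(452,393),.05))"; python3 -m handwheel '[20,-30,6,0,0,-33,1,20,-30,6,0,0,-33,1,20,-30,6,0,0,-33,1,20,-30,6,0,0,-33,1,20,-30,6,0,0,-33,1,20,-30,6,0,0,-33,1,20,-30,6,0,0,-33,1,20,-30,6,0,0,-33,1]'
```

```text
['PlanningError', 'camera_info', 'get_obs', 'grasp_offset', 'hand_in', 'read_camera']
0.0187
big [ 0.3973398  -0.17353832  0.12      ] [ 0.46118328 -0.12821987  0.05      ] [ 0.33011461 -0.23516631  0.05      ]
t: 0.77
eef_pos: [0.4025, 0.3623, 0.2853]
tool_rot: [-0.0, 0.438, 0.899, -0.001]
contact_force: [1.0, 0.5, -0.5]
gripper_width: 1.001
```

```bash
python3 -m handwheel '[8.5,-27,0,0,0,-17,1,8.5,-27,0,0,0,-17,1,8.5,-27,0,0,0,-17,1,8.5,-27,0,0,0,-17,1,8.5,-27,0,0,0,-17,1,8.5,-27,0,0,0,-17,1,8.5,-27,0,0,0,-17,1,8.5,-27,0,0,0,-17,1]' && python3 -m handwheel '[9,-26.5,-6,0,0,-17,1,9,-26.5,-6,0,0,-17,1,9,-26.5,-6,0,0,-17,1,9,-26.5,-6,0,0,-17,1,9,-26.5,-6,0,0,-17,1,9,-26.5,-6,0,0,-17,1,9,-26.5,-6,0,0,-17,1,9,-26.5,-6,0,0,-17,1]'
python3 - <<'E'
from h import *
T=pose();im=read_camera('wrist');cv2.imwrite('pics/w1.png',im[:,:,::-1]);np.savez('w1.npz',p=T[0],R=T[1]);print(T)
print(proj('wrist',[.5765,-.1735,.087],T))
E
```

```text
t: 1.43
eef_pos: [0.4889, 0.084, 0.2856]
tool_rot: [0.001, 0.571, 0.821, -0.002]
contact_force: [-0.2, -0.9, 0.3]
gripper_width: 0.997
t: 2.1
eef_pos: [0.578, -0.1896, 0.224]
tool_rot: [0.001, 0.689, 0.724, -0.004]
contact_force: [-0.3, 0.4, 0.5]
gripper_width: 0.998
(array([ 0.57800433, -0.18957374,  0.2240432 ]), array([[-0.04956174,  0.9987646 , -0.0035927 ],
       [ 0.9987412 ,  0.04953212, -0.00791169],
       [-0.00772397, -0.00398029, -0.99996225]]))
[326.2899423  200.79626062]
```

View pics/w1.png

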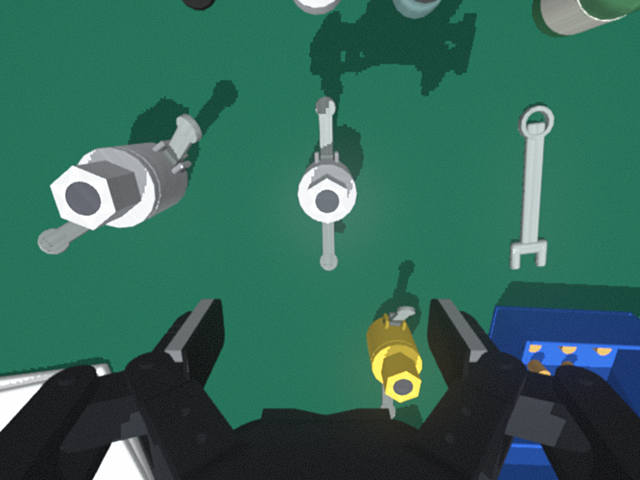

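Run:
```python
from h import *
d=np.load('w1.npz');T=(d['p'],d['R'])
print('hex',at('wrist',(327,200),.087,T))
for z in(.035,.045,.055):
    a=at('wrist',(325,104),z,T);b=at('wrist',(328.5,262),z,T);D=a-b;print(z,a,b,np.linalg.norm(D)/2,(a+b)/2,np.degrees(np.arctan2(-D[0],D[1])))
print('tri L',tri([ray('wrist',(325,104),T),ray('top',(357,259.5)),ray('scene',(289.5,237))]),tri([ray('wrist',(328.5,262),T),ray('top',(436.2,247.5)),ray('scene',(234,202.5))]))
print(np.degrees(np.arctan2(T[1][1,1],T[1][0,1])))
```

```text
hex [ 0.57704137 -0.17281454  0.087     ]
0.035 [ 0.57138014 -0.09753473  0.035     ] [ 0.58243169 -0.24779095  0.035     ] 0.07533104804728197 [ 0.57690591 -0.17266284  0.035     ] 4.20660655987967
0.045 [ 0.5714591  -0.09801436  0.045     ] [ 0.58217778 -0.24374491  0.045     ] 0.0730621020109807 [ 0.57681844 -0.17087964  0.045     ] 4.206606559879694
0.055 [ 0.57153806 -0.09849399  0.055     ] [ 0.58192387 -0.23969887  0.055     ] 0.07079315597467942 [ 0.57673097 -0.16909643  0.055     ] 4.206606559879675
tri L [ 0.57091667 -0.09781582  0.03568034] [ 0.58153961 -0.24545887  0.03937259]
2.8391654254889804
```

```bash
python3 -m handwheel '[-0.1,1.7,-6,0.45,-0.2,1.4,1,-0.1,1.7,-10,0.45,-0.2,1.4,1,-0.1,1.7,-10,0.45,-0.2,1.4,1,-0.1,1.7,-10,0.45,-0.2,1.4,1,-0.1,1.7,-10,0.45,-0.2,1.4,1,-0.1,1.7,-10,0.45,-0.2,1.4,1]' && python3 -c "
from h import *
p,R=pose();print(p,R,get_obs()['q'])"
```

```text
t: 2.65
eef_pos: [0.5781, -0.1694, 0.1259]
tool_rot: [0.0, 0.68, 0.733, 0.001]
contact_force: [-0.1, -1.0, -0.0]
gripper_width: 1.0
[ 0.57808466 -0.16943339  0.12590384] [[-0.07595387  0.99710971  0.00179813]
 [ 0.99711024  0.075951    0.00161518]
 [ 0.00147394  0.00191561 -0.99999708]] [-0.23085687  0.53057876  0.55864277  1.85795228 -0.36625499  0.85474587
  0.58590266]
```

```bash
python3 -m handwheel '[-0.1,-0.3,-2,0,0,0,1,-0.1,-0.3,-4,0,0,0,1,-0.1,-0.3,-6.5,0,0,0,1,-0.1,-0.3,-6.5,0,0,0,1,-0.1,-0.3,-6.5,0,0,0,1]'
python3 - <<'E'
from h import *
T=pose();print(T);im=read_camera('wrist');cv2.imwrite('pics/w2.png',im[:,:,::-1])
im=read_camera('scene');cv2.imwrite('pics/s2.png',cv2.resize(im[130:290,180:360,::-1],None,fx=3,fy=3,interpolation=cv2.INTER_CUBIC))
a=cv2.resize(cv2.imread('pics/w2.png'),(400,300));b=cv2.resize(cv2.imread('pics/s2.png'),(400,356));b=b[:300]
cv2.imwrite('pics/c2.png',np.hstack([a,b]))
E
```

```text
t: 3.07
eef_pos: [0.5775, -0.1725, 0.062]
tool_rot: [0.0, 0.68, 0.733, 0.001]
contact_force: [0.1, -0.3, 1.4]
gripper_width: 0.999
(array([ 0.57754505, -0.17250141,  0.06199817]), array([[-0.07595556,  0.99710865,  0.00225538],
       [ 0.99711023,  0.07595214,  0.00156641],
       [ 0.00139058,  0.00236784, -0.99999623]]))
```

View pics/c2.png

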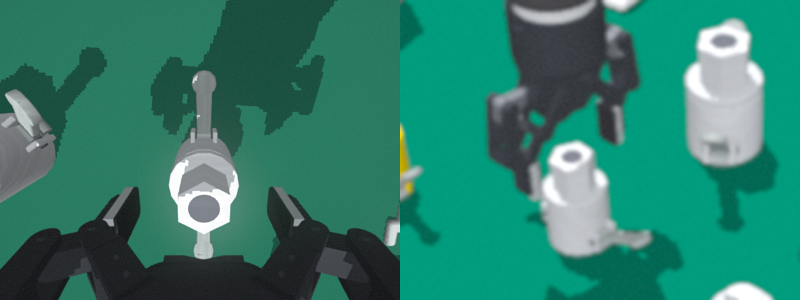

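```bash
python3 -m handwheel '[0,0,-0.1,0,0,0,0.5,0,0,-0.1,0,0,0,0.3,0,0,-0.1,0,0,0,0,0,0,-0.1,0,0,0,0,0,0,-0.1,0,0,0,0,0,0,-0.1,0,0,0,0,0,0,-0.1,0,0,0,0,0,0,-0.1,0,0,0,0]' 70; python3 -m handwheel '[0,0,0,0,0,0,0,0,0,1,0,0,0,0,0,0,3,0,0,0,0,0,0,3,0,0,0,0]'
```

```text
t: 3.83
eef_pos: [0.5788, -0.173, 0.0629]
tool_rot: [0.002, 0.68, 0.733, 0.002]
contact_force: [-2.2, 0.6, 5.5]
gripper_width: 0.36
t: 4.17
eef_pos: [0.5801, -0.1738, 0.0955]
tool_rot: [0.003, 0.68, 0.733, 0.003]
contact_force: [0.8, -2.0, -3.8]
gripper_width: 0.358
```

```bash
python3 -m handwheel '[0,0,3,0,0,0,0,0,0,6,0,0,0,0,0,1,9,0,0,0,0,-0.5,3,12,0,0,0,0,-1,5,15,0,0,0,0,-2,8,17,0,0,0,0,-3,11,18,0,0,0,0,-3.5,14,18.5,0,0,0,0]' && python3 -m handwheel '[-1,3,0,0,0,0,0,-2,6,0,0,0,0,0,-3,9,0,0,0,0,0,-3.5,12,0,0,0,0,0,-3.5,14,0,0,0,0,0,-3.5,15,0,0,0,0,0,-3.5,15,0,0,0,0,0,-3.5,15,0,0,0,0,0]'
python3 - <<'E'
from h import *
T=pose();print(T,get_obs()['q']);im=read_camera('wrist');cv2.imwrite('pics/w3.png',im[:,:,::-1]);np.savez('w3.npz',p=T[0],R=T[1])
print(proj('wrist',[.508,.233,.159],T))
im=read_camera('top');cv2.imwrite('pics/t3.png',im[:,:,::-1])
im=read_camera('scene');cv2.imwrite('pics/s3.png',im[:,:,::-1])
E
```

```text
t: 4.83
eef_pos: [0.5443, -0.0332, 0.2818]
tool_rot: [0.003, 0.68, 0.733, 0.004]
contact_force: [0.8, 0.1, -5.8]
gripper_width: 0.359
t: 5.5
eef_pos: [0.5091, 0.1159, 0.2813]
tool_rot: [0.004, 0.68, 0.733, 0.003]
contact_force: [0.7, -0.5, -4.8]
gripper_width: 0.361
(array([0.50914925, 0.11587814, 0.28128986]), array([[-7.39117890e-02,  9.97216757e-01,  9.78709577e-03],
       [ 9.97264411e-01,  7.39166837e-02, -1.38853364e-04],
       [-8.61896564e-04,  9.75005939e-03, -9.99952096e-01]])) [-0.82168798  0.17810248  0.54920647  1.89283102 -0.10133821  1.08912184
 -0.15935519]
[335.97187735  62.16075763]
```

View pics/w3.png

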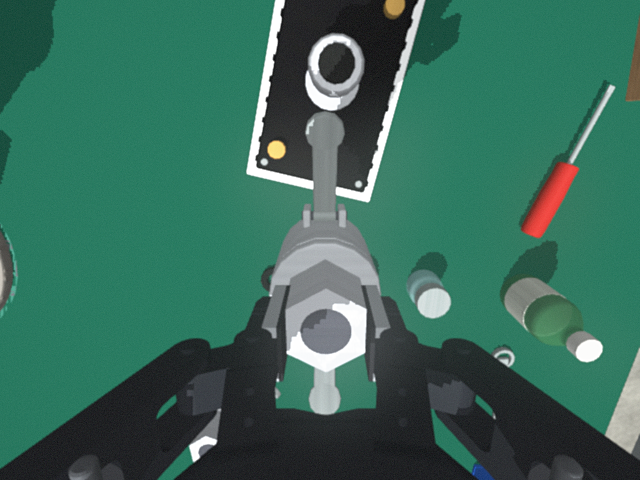

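Run:
```python
from h import *
d=np.load('w3.npz');T=(d['p'],d['R'])
h=at('wrist',(326,331),T[0][2]+.0245,T);print('hex rel tcp',h-T[0])
a=at('wrist',(336,63),.159,T);print('adaptor',a, 'top',at('top',(151.2,301.8),.159))
a=at('wrist',(324,130),.262,T);b=at('wrist',(325,400),.262,T);print('tips',a-T[0],b-T[0],(a+b)/2-T[0])
t=cv2.imread('pics/t3.png');s=cv2.imread('pics/s3.png')
for n in('top','scene'): print(n,proj(n,T[0]),proj(n,T[0]-[0,0,.061]))
u,v=proj('scene',T[0]).astype(int);u2,v2=proj('top',T[0]).astype(int)
f=lambda im,u,v:cv2.resize(im[max(v-40,0):max(v-40,0)+120,max(u-65,0):max(u-65,0)+130],(390,360),interpolation=cv2.INTER_CUBIC)
cv2.imwrite('pics/c3.png',np.hstack([f(s,u,v),f(t,u2,v2)]))
```

```text
hex rel tcp [-0.00076272 -0.00080445  0.0245    ]
adaptor [0.50806447 0.23247945 0.159     ] top [0.50795288 0.23179198 0.159     ]
tips [-0.00673084  0.07312314 -0.01928986] [ 0.00461714 -0.07351111 -0.01928986] [-0.00105685 -0.00019399 -0.01928986]
top [208.45774894 283.83883885] [218.62392984 289.97367382]
scene [413.28801766 159.21764246] [409.58693432 193.06142817]
```

View pics/c3.png

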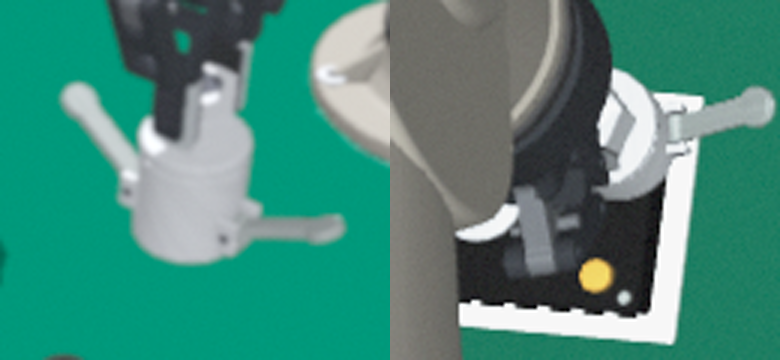

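```bash
python3 -m handwheel '[0,3,0,0,0,0,0,0,6,0,0,0.1,0,0,0,9,0,0,0.3,0,0,0,11.7,-1,0,0.3,0,0,0,11.7,-2,0,0.3,0,0,0,11.7,-3,0,0.3,0,0,0,11.7,-3,0,0.3,0,0,0,11.7,-3,0,0.3,0,0]'
python3 - <<'E'
from h import *
T=pose();print(T,get_obs()['contact_force'])
im=read_camera('scene');print(proj('scene',T[0]));s=im[:,:,::-1]
u,v=proj('scene',[.508,.233,.17]).astype(int)
cv2.imwrite('pics/c4.png',cv2.resize(s[v-60:v+60,u-80:u+80],(640,480),interpolation=cv2.INTER_CUBIC))
E
```

```text
t: 6.32
eef_pos: [0.5096, 0.2292, 0.2511]
tool_rot: [0.002, 0.683, 0.731, 0.001]
contact_force: [0.3, 0.3, -3.9]
gripper_width: 0.36
(array([0.50957516, 0.22917283, 0.25107137]), array([[-0.06767785,  0.99769983,  0.00384119],
       [ 0.99770577,  0.06768384, -0.00145045],
       [-0.0017071 ,  0.00373422, -0.99999157]])) [ 0.32836177  0.30750559 -3.93219025]
[476.96876594 211.67571959]
```

```bash
python3 -m handwheel '[-0.1,0.35,0,0,0,0,0,-0.1,0.35,0,0,0,0,0,-0.1,0.35,-0.5,0,0,0,0,-0.1,0.35,-1,0,0,0,0,-0.1,0.35,-1,0,0,0,0]'
python3 - <<'E'
from h import *
T=pose();print(T,get_obs()['contact_force'])
im=read_camera('scene');s=im[:,:,::-1]
u,v=proj('scene',[.508,.233,.17]).astype(int)
a=cv2.resize(s[v-60:v+60,u-65:u+65],(390,360),interpolation=cv2.INTER_CUBIC)
im=read_camera('wrist')[:,:,::-1];b=cv2.resize(im,(390,293));b=np.vstack([b,np.zeros((67,390,3),np.uint8)])
cv2.imwrite('pics/c4.png',np.hstack([a,b]))
E
```

```text
t: 6.78
eef_pos: [0.5083, 0.2327, 0.2407]
tool_rot: [0.002, 0.683, 0.731, 0.001]
contact_force: [0.2, -0.1, -5.3]
gripper_width: 0.358
(array([0.50829862, 0.23271107, 0.24065083]), array([[-0.06772144,  0.99769812,  0.00350279],
       [ 0.99770312,  0.06772626, -0.00127622],
       [-0.00151051,  0.00340831, -0.99999305]])) [ 0.19973421 -0.07060928 -5.27314228]
```

View pics/c4.png

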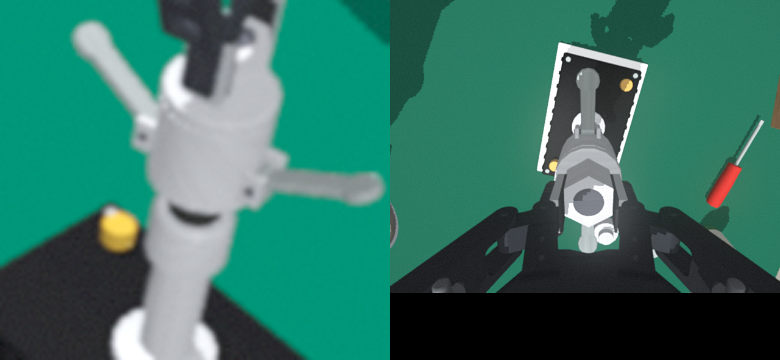

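```bash
python3 -m handwheel '[0,0,-0.4,0,0,0,0,0,0,-0.8,0,0,0,0,0,0,-1.2,0,0,0,0,0,0,-1.5,0,0,0,0]';python3 -m handwheel '[0,0,-0.3,0,0,0,0,0,0,-0.6,0,0,0,0,0,0,-0.9,0,0,0,0,0,0,-1.0,0,0,0,0]'; python3 -m handwheel '[0,0,-0.3,0,0,0,0,0,0,-0.6,0,0,0,0,0,0,-0.9,0,0,0,0,0,0,-1.0,0,0,0,0]'
```

```text
t: 7.22
eef_pos: [0.5085, 0.2328, 0.2256]
tool_rot: [0.002, 0.683, 0.731, 0.001]
contact_force: [-0.7, 0.4, -4.7]
gripper_width: 0.36
t: 7.55
eef_pos: [0.5084, 0.2328, 0.2152]
tool_rot: [0.002, 0.683, 0.731, 0.001]
contact_force: [0.2, -0.3, -4.1]
gripper_width: 0.362
t: 7.88
eef_pos: [0.5084, 0.2328, 0.2048]
tool_rot: [0.002, 0.683, 0.731, 0.001]
contact_force: [0.1, 0.4, -4.0]
gripper_width: 0.357
```

```bash
python3 -m handwheel '[0,0,-0.3,0,0,0,0,0,0,-0.6,0,0,0,0,0,0,-0.9,0,0,0,0,0,0,-1.0,0,0,0,0]'; python3 -m handwheel '[0,0,-0.2,0,0,0,0,0,0,-0.4,0,0,0,0,0,0,-0.6,0,0,0,0,0,0,-0.8,0,0,0,0,0,0,-0.8,0,0,0,0]'
```

```text
t: 8.22
eef_pos: [0.5084, 0.2328, 0.1943]
tool_rot: [0.002, 0.683, 0.731, 0.001]
contact_force: [0.7, 0.2, -4.0]
gripper_width: 0.359
t: 8.63
eef_pos: [0.5084, 0.2328, 0.1859]
tool_rot: [0.002, 0.683, 0.731, 0.0]
contact_force: [0.9, 0.3, -5.4]
gripper_width: 0.356
```

```bash
python3 -m handwheel '[0,0,-0.1,0,0,0,0,0,0,-0.2,0,0,0,0,0,0,-0.3,0,0,0,0,0,0,-0.3,0,0,0,0]'; python3 -m handwheel '[0,0,-0.1,0,0,0,0,0,0,-0.2,0,0,0,0,0,0,-0.3,0,0,0,0,0,0,-0.3,0,0,0,0]'
```

```text
t: 8.97
eef_pos: [0.5084, 0.2328, 0.1828]
tool_rot: [0.002, 0.683, 0.731, 0.0]
contact_force: [-0.2, -0.1, -4.6]
gripper_width: 0.354
t: 9.3
eef_pos: [0.5083, 0.2328, 0.1796]
tool_rot: [0.002, 0.683, 0.731, 0.0]
contact_force: [-0.5, -0.0, -4.5]
gripper_width: 0.361
```

```bash
for i in 1 2; do :; done; python3 -m handwheel '[0,0,-0.1,0,0,0,0,0,0,-0.2,0,0,0,0,0,0,-0.2,0,0,0,0]'; python3 -m handwheel '[0,0,-0.1,0,0,0,0,0,0,-0.2,0,0,0,0,0,0,-0.2,0,0,0,0]'; python3 -m handwheel '[0,0,-0.1,0,0,0,0,0,0,-0.2,0,0,0,0,0,0,-0.2,0,0,0,0]'
```

```text
t: 9.55
eef_pos: [0.5083, 0.2328, 0.1774]
tool_rot: [0.002, 0.683, 0.731, 0.0]
contact_force: [0.0, 0.0, -4.5]
gripper_width: 0.362
t: 9.8
eef_pos: [0.5083, 0.2328, 0.1757]
tool_rot: [0.002, 0.683, 0.731, 0.0]
contact_force: [-2.0, -0.5, 0.4]
gripper_width: 0.358
t: 10.05
eef_pos: [0.5084, 0.2328, 0.1745]
tool_rot: [0.002, 0.683, 0.731, 0.001]
contact_force: [-3.5, -2.4, 5.0]
gripper_width: 0.357
```

```bash
python3 -m handwheel '[0,0,-0.1,0,0,0,0,0,0,-0.2,0,0,0,0]'; python3 -m handwheel '[0,0,-0.1,0,0,0,0,0,0,-0.2,0,0,0,0]'; python3 -m handwheel '[0,0,-0.1,0,0,0,0,0,0,-0.2,0,0,0,0]'
```

```text
t: 10.22
eef_pos: [0.5084, 0.2328, 0.1735]
tool_rot: [0.001, 0.683, 0.731, 0.001]
contact_force: [-4.2, -1.5, 6.7]
gripper_width: 0.355
t: 10.38
eef_pos: [0.5084, 0.2328, 0.1725]
tool_rot: [0.001, 0.683, 0.731, 0.001]
contact_force: [-4.0, -1.6, 6.6]
gripper_width: 0.356
t: 10.55
eef_pos: [0.5084, 0.2328, 0.1715]
tool_rot: [0.001, 0.683, 0.731, 0.001]
contact_force: [-4.7, -2.0, 7.8]
gripper_width: 0.359
```

```bash
python3 -m handwheel '[-0.04,0,-0.1,0,0,0,0,-0.04,-0.02,-0.2,0,0,0,0]'; python3 -m handwheel '[0,0,-0.1,0,0,0,0,0,0,-0.15,0,0,0,0]'; python3 -m handwheel '[0,0,-0.1,0,0,0,0,0,0,-0.15,0,0,0,0]'
```

```text
t: 10.72
eef_pos: [0.5084, 0.2328, 0.1706]
tool_rot: [0.001, 0.683, 0.73, 0.002]
contact_force: [-3.4, -0.9, 7.0]
gripper_width: 0.361
t: 10.88
eef_pos: [0.5084, 0.2328, 0.1701]
tool_rot: [0.0, 0.683, 0.73, 0.002]
contact_force: [-3.8, -1.8, 7.4]
gripper_width: 0.361
t: 11.05
eef_pos: [0.5084, 0.2328, 0.1698]
tool_rot: [-0.0, 0.683, 0.73, 0.002]
contact_force: [-7.6, -2.3, 14.9]
gripper_width: 0.359
```

```bash
python3 -m handwheel '[0,0,-0.1,0,0,0,0,0,0,-0.15,0,0,0,0]'; python3 -m handwheel '[0,0,0,0,0,0,0]';python3 -c "
from h import *
print(pose())"
```

```text
t: 11.22
eef_pos: [0.5084, 0.2328, 0.1698]
tool_rot: [-0.001, 0.683, 0.73, 0.002]
contact_force: [-7.5, -3.1, 17.0]
gripper_width: 0.36
t: 11.3
eef_pos: [0.5085, 0.2328, 0.1703]
tool_rot: [-0.001, 0.683, 0.73, 0.003]
contact_force: [0.2, 0.1, -5.4]
gripper_width: 0.358
(array([0.50847623, 0.23277395, 0.170258  ]), array([[-0.06654602,  0.99777939,  0.00281218],
       [ 0.99777314,  0.06653232,  0.0047125 ],
       [ 0.00451493,  0.00311952, -0.99998494]]))
```

```bash
python3 -m handwheel '[0,0,-0.08,0,0,0,0,0,0,-0.1,0,0,0,0]'; python3 -m handwheel '[0,0,0,0,0,0,0.45,0,0,0,0,0,0,0.6,0,0,0,0,0,0,0.8,0,0,0,0,0,0,1,0,0,0,0,0,0,1,0,0,0,0,0,0,1]'
```

```text
t: 11.47
eef_pos: [0.5087, 0.2329, 0.1698]
tool_rot: [-0.001, 0.683, 0.73, 0.003]
contact_force: [-3.7, -1.8, 8.2]
gripper_width: 0.358
t: 11.97
eef_pos: [0.5088, 0.2329, 0.1698]
tool_rot: [-0.001, 0.683, 0.73, 0.003]
contact_force: [0.5, 0.2, 0.2]
gripper_width: 1.002
```

```bash
python3 -m handwheel '[0,0,1,0,0,0,1,0,0,3,0,0,0,1,0,0,6,0,0,0,1,0,0,9,0,0,0,1,0,0,10,0,0,0,1,0,0,10,0,0,0,1]'
python3 - <<'E'
from h import *
T=pose();print(T,get_obs()['contact_force'],get_obs()['q'])
im=read_camera('scene');s=im[:,:,::-1];cv2.imwrite('pics/s5.png',s)
u,v=proj('scene',[.508,.233,.15]).astype(int)
a=cv2.resize(s[v-60:v+60,u-65:u+65],(390,360),interpolation=cv2.INTER_CUBIC)
im=read_camera('wrist')[:,:,::-1];cv2.imwrite('pics/w5.png',im);np.savez('w5.npz',p=T[0],R=T[1]);b=cv2.resize(im,(400,300));b=np.vstack([b,np.zeros((60,400,3),np.uint8)])
cv2.imwrite('pics/c5.png',np.hstack([a,b]))
print(u-65,v-60)
E
```

```text
t: 12.47
eef_pos: [0.5106, 0.2336, 0.2734]
tool_rot: [-0.0, 0.683, 0.73, 0.006]
contact_force: [0.4, -0.6, 0.1]
gripper_width: 1.001
(array([0.51056473, 0.23360439, 0.27343923]), array([[-0.06625272,  0.99776689,  0.00847433],
       [ 0.99776638,  0.06617527,  0.00911479],
       [ 0.00853364,  0.00905928, -0.99992255]])) [ 0.42063245 -0.56131125  0.08371237] [-0.93789439  0.25800302  0.48688766  1.81595733 -0.14004792  1.08881263
 -0.33470289]
403 205
```

View pics/c5.png

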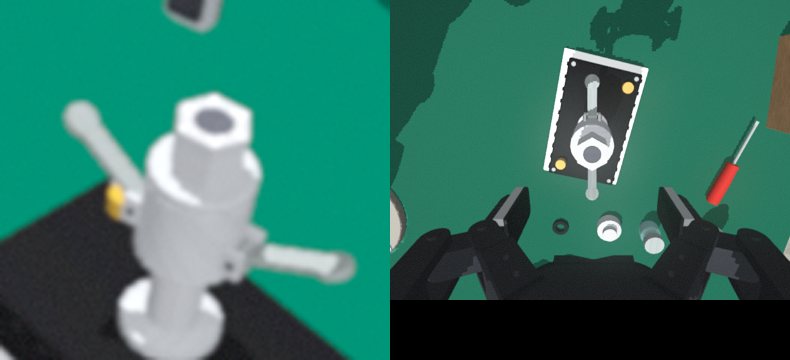

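```bash
python3 -m handwheel '[-0.4,3.5,0,-0.5,0.5,0,0.5,-0.8,7.4,0,-0.5,0.5,0,0,-0.8,7.4,-2,-0.5,0.5,0,0,-0.8,7.4,-5,-0.5,0.5,0,0,-0.8,7.4,-7.5,-0.5,0.5,0,0,-0.8,7.4,-7.5,-0.5,0.5,0,0,-0.8,7.4,-7.5,-0.5,0.5,0,0,-0.8,7.4,-7.5,-0.5,0.5,0,0]' 40; python3 -c "
from h import *
print(pose())"
```

```text
t: 13.23
eef_pos: [0.5009, 0.3068, 0.1952]
tool_rot: [-0.001, 0.683, 0.73, -0.003]
contact_force: [-0.3, -0.9, -0.4]
gripper_width: -0.001
(array([0.50089345, 0.30676278, 0.19518637]), array([[-0.06605585,  0.99780199, -0.00527379],
       [ 0.99781158,  0.06603904, -0.00330086],
       [-0.00294533, -0.00548029, -0.99998065]]))
```

```bash
python3 -m handwheel '[0.2,0.1,-0.7,0,0,0,0,0.2,0.1,-1.4,0,0,0,0,0.2,0.1,-2.1,0,0,0,0,0.2,0.1,-2.8,0,0,0,0,0.2,0.1,-3,0,0,0,0]';  python3 -m handwheel '[0,0,-0.4,0,0,0,0,0,0,-0.8,0,0,0,0,0,0,-1.2,0,0,0,0,0,0,-1.5,0,0,0,0]'
```

```text
t: 13.65
eef_pos: [0.5023, 0.3074, 0.1639]
tool_rot: [-0.001, 0.683, 0.73, -0.004]
contact_force: [-0.9, 0.6, 0.2]
gripper_width: 0.002
t: 13.98
eef_pos: [0.5022, 0.3074, 0.1484]
tool_rot: [-0.001, 0.683, 0.73, -0.004]
contact_force: [0.3, -0.1, 1.2]
gripper_width: -0.002
```

```bash
python3 -m handwheel '[0,0,-0.4,0,0,0,0,0,0,-0.8,0,0,0,0,0,0,-1.2,0,0,0,0,0,0,-1.5,0,0,0,0]';  python3 -m handwheel '[0,0,-0.4,0,0,0,0,0,0,-0.8,0,0,0,0,0,0,-1.2,0,0,0,0,0,0,-1.5,0,0,0,0]'
python3 - <<'E'
from h import *
T=pose();print(T)
im=read_camera('scene');s=im[:,:,::-1]
u,v=proj('scene',[.508,.26,.15]).astype(int)
a=cv2.resize(s[v-70:v+50,u-65:u+65],(390,360),interpolation=cv2.INTER_CUBIC)
cv2.imwrite('pics/c6.png',a)
E
```

```text
t: 14.32
eef_pos: [0.5021, 0.3078, 0.1331]
tool_rot: [-0.001, 0.683, 0.73, -0.004]
contact_force: [-0.3, 0.4, 1.1]
gripper_width: -0.002
t: 14.65
eef_pos: [0.5021, 0.3077, 0.1176]
tool_rot: [-0.001, 0.683, 0.73, -0.004]
contact_force: [1.4, 0.6, 0.8]
gripper_width: 0.002
(array([0.50210396, 0.30769192, 0.11761814]), array([[-0.06656717,  0.99775873, -0.00680678],
       [ 0.99777471,  0.06653915, -0.00426292],
       [-0.00380045, -0.0070754 , -0.99996775]]))
```

View pics/c6.png

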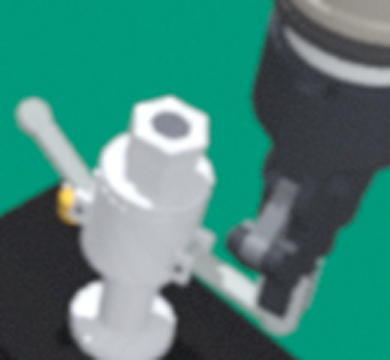

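```bash
python3 -m handwheel '[0,0,-0.4,0,0,0,0,0,0,-0.8,0,0,0,0,0,0,-1.2,0,0,0,0,0,0,-1.5,0,0,0,0]';  python3 -m handwheel '[0,0,-0.4,0,0,0,0,0,0,-0.8,0,0,0,0,0,0,-1.2,0,0,0,0,0,0,-1.4,0,0,0,0]'
```

```text
t: 15.03
eef_pos: [0.5017, 0.3071, 0.1015]
tool_rot: [-0.001, 0.683, 0.73, -0.005]
contact_force: [0.3, -0.4, 1.7]
gripper_width: -0.001
t: 15.37
eef_pos: [0.5014, 0.3071, 0.0868]
tool_rot: [-0.001, 0.683, 0.73, -0.005]
contact_force: [-0.4, -0.9, 2.2]
gripper_width: -0.001
```

```bash
python3 -m handwheel '[0,0.8,1,0,0,0,0,0,2.5,1,-6,0,0,0,0,2.5,1,-13,0,0,0,0,2.5,1,-20,0,0,0,0,2.5,0.5,-27,0,0,0,0,2.5,-0.4,-28,0,0,0,0,2.5,-1.2,-28,0,0,0,0,2.5,-1.2,-28,0,0,0]'; python3 -c "
from h import *
print(pose())"
```

```text
t: 16.03
eef_pos: [0.5005, 0.3308, 0.073]
tool_rot: [0.164, 0.663, 0.707, -0.182]
contact_force: [-0.3, -0.9, -0.6]
gripper_width: 0.001
(array([0.50052881, 0.33081561, 0.07303504]), array([[-0.06681131,  0.99771203, -0.01034165],
       [ 0.8783214 ,  0.05389259, -0.47502326],
       [-0.47337909, -0.04082022, -0.87991247]]))
```

```bash
python3 -m handwheel '[0.1,-0.4,0,0,0,0,0,0.1,-0.8,0,0,0,0,0,0.2,-1.2,0,0,0,0,0,0.2,-1.6,0,0,0,0,0,0.2,-2,0,0,0,0,0,0.3,-2.4,0,0,0,0,0]'; python3 -m handwheel '[0,-0.4,0,0,0,0,0,0,-0.8,0,0,0,0,0,0,-1.2,0,0,0,0,0,0,-1.4,0,0,0,0,0]'
```

```text
t: 16.53
eef_pos: [0.5036, 0.3067, 0.0733]
tool_rot: [0.163, 0.664, 0.707, -0.182]
contact_force: [-0.4, 4.5, -2.9]
gripper_width: 0.002
t: 16.87
eef_pos: [0.5015, 0.3006, 0.0703]
tool_rot: [0.159, 0.662, 0.71, -0.177]
contact_force: [-2.3, 14.6, -15.3]
gripper_width: -0.003
```

```bash
python3 -m handwheel '[0.1,0.6,0,0,0,0,0,0.1,0.6,0,0,0,0,0]'
python3 - <<'E'
from h import *
T=pose();print(T)
im=read_camera('scene');s=im[:,:,::-1]
u,v=proj('scene',[.508,.27,.12]).astype(int)
a=cv2.resize(s[v-50:v+50,u-55:u+55],(440,400),interpolation=cv2.INTER_CUBIC)
im=read_camera('wrist')[:,:,::-1];b=im[160:460,130:490]
cv2.imwrite('pics/c7.png',np.hstack([a,cv2.resize(b,(360,400))]))
E
```

```text
t: 17.03
eef_pos: [0.5019, 0.309, 0.0699]
tool_rot: [0.158, 0.661, 0.712, -0.176]
contact_force: [0.2, 0.4, -0.4]
gripper_width: 0.001
(array([0.50191791, 0.30903881, 0.06993505]), array([[-0.07492216,  0.99715936, -0.00773817],
       [ 0.88535509,  0.06294706, -0.46063439],
       [-0.4588388 , -0.04136275, -0.88755624]]))
```

View pics/c7.png

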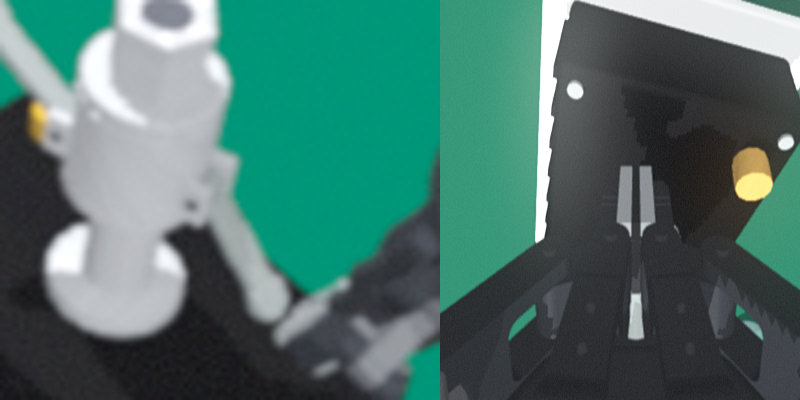

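```bash
python3 -m handwheel '[0,1.5,0,0,0,0,0,0,1.5,1.5,0,0,0,0,0,1.5,3.5,0,0,0,0,0,0.5,3.7,0,0,0,0,0.1,-0.2,3.7,0,0,0,0,0.1,-0.5,3.2,0,0,0,0,0.1,-0.5,2.8,0,0,0,0]'
```

```text
t: 17.72
eef_pos: [0.5037, 0.2987, 0.0984]
tool_rot: [0.16, 0.663, 0.709, -0.178]
contact_force: [-0.3, 0.6, -0.2]
gripper_width: -0.0
```

```bash
python3 -m handwheel '[0,-0.2,-0.4,0,0,0,0,0,-0.4,-0.8,0,0,0,0,0,-0.7,-1.2,0,0,0,0,0.1,-1.1,-1.6,0,0,0,0,0.1,-1.1,-1.6,0,0,0,0]'; python3 -m handwheel '[0,-0.15,-0.15,0,0,0,0,0,-0.3,-0.3,0,0,0,0,0,-0.3,-0.3,0,0,0,0]'
```

```text
t: 18.13
eef_pos: [0.5044, 0.2867, 0.0814]
tool_rot: [0.16, 0.663, 0.709, -0.179]
contact_force: [-0.0, 0.0, 0.5]
gripper_width: 0.001
t: 18.38
eef_pos: [0.5045, 0.2834, 0.0782]
tool_rot: [0.16, 0.663, 0.709, -0.179]
contact_force: [0.2, 0.7, 0.6]
gripper_width: 0.0
```

```bash
python3 -m handwheel '[0,-0.15,-0.05,0,0,0,0,0,-0.3,-0.1,0,0,0,0,0,-0.3,-0.1,0,0,0,0]'; python3 -m handwheel '[0,-0.15,0,0,0,0,0,0,-0.3,0,0,0,0,0,0,-0.3,0,0,0,0,0]'
```

```text
t: 18.63
eef_pos: [0.5045, 0.2807, 0.0771]
tool_rot: [0.159, 0.663, 0.709, -0.178]
contact_force: [1.1, 2.3, -0.5]
gripper_width: 0.003
t: 18.88
eef_pos: [0.5043, 0.2777, 0.0769]
tool_rot: [0.159, 0.663, 0.709, -0.178]
contact_force: [-0.3, 2.8, -0.9]
gripper_width: -0.0
```

```bash
python3 -m handwheel '[0,-0.15,0,0,0,0,0,0,-0.2,0,0,0,0,0,0,-0.2,0,0,0,0,0]'; python3 -m handwheel '[0,-0.15,0,0,0,0,0,0,-0.2,0,0,0,0,0,0,-0.2,0,0,0,0,0]'
```

```text
t: 19.13
eef_pos: [0.5041, 0.2756, 0.0768]
tool_rot: [0.159, 0.663, 0.709, -0.179]
contact_force: [0.0, 2.8, -1.6]
gripper_width: -0.002
t: 19.38
eef_pos: [0.5041, 0.2744, 0.0766]
tool_rot: [0.159, 0.663, 0.709, -0.178]
contact_force: [0.9, 5.0, -2.9]
gripper_width: -0.002
```

```bash
python3 -m handwheel '[0,-0.1,0,0,0,0,0,0,-0.2,0,0,0,0,0,0,-0.2,0,0,0,0,0]'; python3 -m handwheel '[0,1,0,0,0,0,0,0,3,1,0,0,0,0,0,5,3,0,0,0,0,0,6,6,0,0,0,0,0,6,10,0,0,0,0,0,6,12,10,0,0,0,0,6,12,18,0,0,0,0,6,12,24,0,0,0]';  python3 - <<'E'
from h import *
T=pose();print(T)
im=read_camera('scene');s=im[:,:,::-1]
u,v=proj('scene',[.508,.25,.12]).astype(int)
a=cv2.resize(s[v-50:v+50,u-55:u+55],(440,400),interpolation=cv2.INTER_CUBIC)
cv2.imwrite('pics/c8.png',a);print(u-55,v-50)
for ph in(-1.0,-1.15,-1.3):print(ph,(proj('scene',[.508-.066*(.0285+.055*np.cos(ph)),.2327+.0285+.055*np.cos(ph),.123+.055*np.sin(ph)])-[u-55,v-50])*4,(proj('scene',[.506,.2612,.123])-[u-55,v-50])*4)
E
```

```text
t: 19.63
eef_pos: [0.5043, 0.2737, 0.0764]
tool_rot: [0.158, 0.663, 0.71, -0.177]
contact_force: [-0.3, 6.1, -3.4]
gripper_width: 0.001
t: 20.3
eef_pos: [0.5057, 0.334, 0.1989]
tool_rot: [0.032, 0.681, 0.731, -0.038]
contact_force: [0.0, -0.7, -0.3]
gripper_width: -0.002
(array([0.50570257, 0.33402598, 0.19891984]), array([[-0.07046561,  0.99749826, -0.005641  ],
       [ 0.99270322,  0.06956991, -0.09849028],
       [-0.09785144, -0.01254001, -0.99512202]]))
420 235
-1.0 [299.42396018 330.20764862] [250.28403659 207.86634772]
-1.15 [280.33839328 327.17318024] [250.28403659 207.86634772]
-1.3 [260.84583876 321.58738064] [250.28403659 207.86634772]
```

View pics/c8.png

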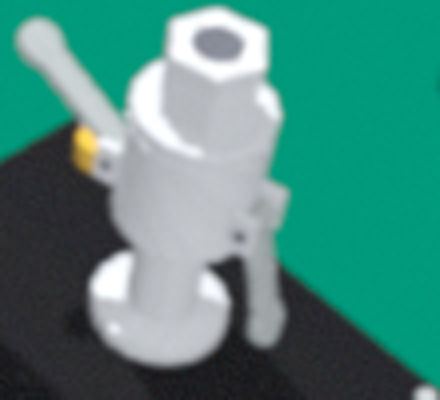

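```bash
python3 -m handwheel '[0,0,4,3,0,0,0,0.1,-1,7,5.6,-0.3,0,0,0.2,-5,8,5.6,-0.3,0,0,0.4,-9,8,5.6,-0.3,0,0,0.5,-13,8,5.6,-0.3,0,0,0.7,-17,8,5.6,-0.3,0,0,0.7,-17.6,8,5.6,-0.3,0,0,0.7,-17.6,8,5.6,-0.3,0,0]'; python3 -c "
from h import *
print(pose(),get_obs()['q'])"
```

```text
t: 21.02
eef_pos: [0.5139, 0.146, 0.2798]
tool_rot: [-0.002, 0.688, 0.726, -0.0]
contact_force: [0.4, 0.6, -0.5]
gripper_width: 0.001
(array([0.51390608, 0.14600011, 0.27979577]), array([[-0.05289166,  0.99859568, -0.00302427],
       [ 0.99859824,  0.0528974 ,  0.00185195],
       [ 0.00200932, -0.00292208, -0.99999371]])) [-0.89164267  0.21601509  0.59180383  1.86247521 -0.13723765  1.10510335
 -0.19553975]
```

```bash
python3 -m handwheel '[-0.1,1.2,0,0,0,0.8,0,-0.1,1.2,-3,0,0,0.8,0,-0.1,1.2,-6,0,0,0.8,0,-0.1,1.2,-8,0,0,0.8,0,-0.1,1.2,-8.5,0,0,0.8,0,-0.1,1.2,-8.5,0,0,0.8,0]'; python3 -m handwheel '[0,0,-0.7,0,0,0,0,0,0,-1.4,0,0,0,0,0,0,-2.1,0,0,0,0,0,0,-2.8,0,0,0,0,0,0,-3,0,0,0,0]';  python3 -m handwheel '[0,0,-0.4,0,0,0,0,0,0,-0.8,0,0,0,0,0,0,-1.2,0,0,0,0,0,0,-1.5,0,0,0,0]'
```

```text
t: 21.52
eef_pos: [0.5116, 0.1596, 0.1932]
tool_rot: [-0.002, 0.682, 0.731, -0.002]
contact_force: [0.9, -0.2, -0.6]
gripper_width: -0.001
t: 21.93
eef_pos: [0.5111, 0.1595, 0.1623]
tool_rot: [-0.003, 0.682, 0.731, -0.003]
contact_force: [-0.5, -0.0, -0.5]
gripper_width: 0.001
t: 22.27
eef_pos: [0.5115, 0.159, 0.1471]
tool_rot: [-0.002, 0.682, 0.731, -0.003]
contact_force: [0.5, -1.8, 2.3]
gripper_width: -0.0
```

```bash
python3 -m handwheel '[0.1,0,-0.4,0,0,0,0,0.1,0,-0.8,0,0,0,0,0.1,0,-1.2,0,0,0,0,0.1,0,-1.5,0,0,0,0]';  python3 -m handwheel '[0,0,-0.4,0,0,0,0,0,0,-0.8,0,0,0,0,0,0,-1.2,0,0,0,0,0,0,-1.5,0,0,0,0]';python3 -m handwheel '[0,0,-0.4,0,0,0,0,0,0,-0.8,0,0,0,0,0,0,-1.2,0,0,0,0,0,0,-1.5,0,0,0,0]'
```

```text
t: 22.6
eef_pos: [0.5123, 0.1591, 0.1316]
tool_rot: [-0.002, 0.682, 0.731, -0.003]
contact_force: [0.5, -0.6, 1.1]
gripper_width: -0.003
t: 22.93
eef_pos: [0.5122, 0.1595, 0.1161]
tool_rot: [-0.003, 0.682, 0.731, -0.003]
contact_force: [0.1, 0.5, 1.8]
gripper_width: 0.0
t: 23.27
eef_pos: [0.5121, 0.1595, 0.1006]
tool_rot: [-0.003, 0.682, 0.731, -0.003]
contact_force: [0.5, 0.3, 1.7]
gripper_width: 0.002
```

```bash
python3 -m handwheel '[0,0,-0.4,0,0,0,0,0,0,-0.8,0,0,0,0,0,0,-1.2,0,0,0,0,0,0,-1.4,0,0,0,0]'; python3 -c "
from h import *
print(pose())"
```

```text
t: 23.6
eef_pos: [0.5118, 0.1593, 0.0859]
tool_rot: [-0.003, 0.682, 0.731, -0.003]
contact_force: [0.6, -0.2, 1.1]
gripper_width: 0.004
(array([0.5117623 , 0.15929969, 0.08590854]), array([[-6.95305489e-02,  9.97541908e-01, -8.69743212e-03],
       [ 9.97579533e-01,  6.95212406e-02, -1.36839762e-03],
       [-7.60377701e-04, -8.77152571e-03, -9.99961240e-01]]))
```

```bash
python3 -m handwheel '[0,-0.3,2,0,0,0,0,0,-0.8,3,7,0,0,0,0,-0.8,3,14,0,0,0,0,-0.8,3,21,0,0,0,0,-0.8,3,27.5,0,0,0,0,-0.2,2.5,27.5,0,0,0,0.1,0.2,1.4,27.5,0,0,0,0.1,0.2,1.4,27.5,0,0,0]'; python3 -c "
from h import *
print(pose())"
```

```text
t: 24.27
eef_pos: [0.5115, 0.162, 0.0979]
tool_rot: [-0.166, 0.662, 0.711, 0.169]
contact_force: [-1.9, 0.1, -1.2]
gripper_width: -0.003
(array([0.51154246, 0.16201784, 0.0978587 ]), array([[-0.06880921,  0.99755758, -0.01200661],
       [ 0.88563545,  0.06662056,  0.45957758],
       [ 0.45925498,  0.02098969, -0.88805647]]))
```

```bash
python3 -m handwheel '[0,0.4,-0.4,0,0,0,0,0,0.8,-0.8,0,0,0,0,0,1.2,-1.2,0,0,0,0,0,1.6,-1.6,0,0,0,0,0,1.6,-1.6,0,0,0,0]'; python3 -m handwheel '[0,0.2,-0.2,0,0,0,0,0,0.4,-0.4,0,0,0,0,0,0.4,-0.4,0,0,0,0]'; python3 -m handwheel '[0,0.2,0,0,0,0,0,0,0.4,-0.1,0,0,0,0,0,0.4,-0.1,0,0,0,0]'
```

```text
t: 24.68
eef_pos: [0.5108, 0.18, 0.0813]
tool_rot: [-0.166, 0.661, 0.712, 0.169]
contact_force: [0.4, 0.3, -0.1]
gripper_width: -0.001
t: 24.93
eef_pos: [0.5107, 0.1845, 0.0771]
tool_rot: [-0.166, 0.661, 0.712, 0.168]
contact_force: [0.5, 0.6, 0.1]
gripper_width: -0.004
t: 25.18
eef_pos: [0.5106, 0.1882, 0.0758]
tool_rot: [-0.166, 0.661, 0.712, 0.168]
contact_force: [0.8, -2.8, -0.1]
gripper_width: 0.001
```

```bash
python3 -m handwheel '[0,0.15,0,0,0,0,0,0,0.2,0,0,0,0,0,0,0.2,0,0,0,0,0]'; python3 -m handwheel '[0,0.1,0,0,0,0,0,0,0.2,0,0,0,0,0,0,0.2,0,0,0,0,0]'
```

```text
t: 25.43
eef_pos: [0.5107, 0.1893, 0.0755]
tool_rot: [-0.166, 0.661, 0.712, 0.168]
contact_force: [0.2, -5.3, -1.0]
gripper_width: -0.003
t: 25.68
eef_pos: [0.5108, 0.1903, 0.0751]
tool_rot: [-0.165, 0.662, 0.712, 0.168]
contact_force: [0.0, -6.0, -0.9]
gripper_width: 0.001
```

```bash
python3 -m handwheel '[0,0.1,0,0,0,0,0,0,0.2,0,0,0,0,0,0,0.2,0,0,0,0,0]'; python3 -m handwheel '[0,-1,0,0,0,0,0,0,-3,1,0,0,0,0,0,-5,3,0,0,0,0,0,-7,6,0,0,0,0,0,-9,10,0,0,0,0,0,-11,12,-10,0,0,0,0,-12,14,-18,0,0,0,0,-12,16,-24,0,0,0]';  python3 - <<'E'
from h import *
T=pose();print(T,get_obs()['contact_force'])
im=read_camera('scene');s=im[:,:,::-1]
a=cv2.resize(s[235:335,420:530],(440,400),interpolation=cv2.INTER_CUBIC)
w=read_camera('wrist')[:,:,::-1];w=cv2.resize(w,(360,270))
cv2.imwrite('pics/c9.png',np.hstack([a,np.vstack([w,np.zeros((130,360,3),np.uint8)])]))
cv2.imwrite('pics/s9.png',s)
o=np.array([420,235])
c=np.array([.508,.2327])
for ph in(-1.0,-1.15,-1.3):print(ph,(proj('scene',[.508+.066*(.0285+.055*np.cos(ph)),.2327-.0285-.055*np.cos(ph),.123+.055*np.sin(ph)])-o)*4,(proj('scene',[.51,.2042,.123])-o)*4)
E
```

```text
t: 25.93
eef_pos: [0.511, 0.191, 0.0748]
tool_rot: [-0.164, 0.662, 0.712, 0.167]
contact_force: [0.3, -6.2, -2.1]
gripper_width: -0.004
t: 26.6
eef_pos: [0.5122, 0.0666, 0.2375]
tool_rot: [-0.035, 0.684, 0.728, 0.031]
contact_force: [0.6, 1.0, -0.4]
gripper_width: 0.001
(array([0.51218291, 0.06662227, 0.23746946]), array([[-0.06106087,  0.99810537, -0.0075659 ],
       [ 0.99375971,  0.0615004 ,  0.09305552],
       [ 0.09334452, -0.00183664, -0.99563217]])) [ 0.57592381  1.04351583 -0.43877081]
-1.0 [ 38.15413319 182.16309156] [117.05519471 135.82873542]
-1.15 [ 52.39060767 197.60033734] [117.05519471 135.82873542]
-1.3 [ 68.05999689 211.75589766] [117.05519471 135.82873542]
```

View pics/c9.png

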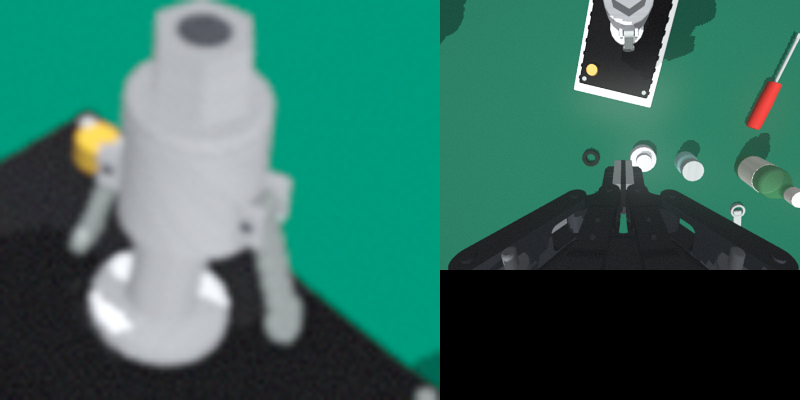

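The wrist view shows the bystanders undisturbed. In the scene crop both arms are down, but the hex top is now at about (471,242), and it was at (474,245) before. So the coupling leaned over slightly towards -y when I pushed the second arm. I'll re-seat it with a light press on the top at its +y side.

```bash
python3 -m handwheel '[0,1,3,-3,0,0,0,0,4,4,-5.3,-0.4,0,0,-0.1,8,4,-5.3,-0.4,0,0,-0.2,12,4,-5.3,-0.4,0,0,-0.3,15,4,-5.3,-0.4,0,0,-0.4,17.8,3,-5.3,-0.4,0,0,-0.4,17.8,1,-5.3,-0.4,0,0,-0.4,17.8,0,-5.3,-0.4,0,0]'
python3 - <<'E'
from h import *
T=pose();print(T,get_obs()['contact_force'])
s=read_camera('scene')[:,:,::-1];cv2.imwrite('pics/s10.png',s)
a=cv2.cvtColor(cv2.imread('pics/s9.png'),6);b=cv2.cvtColor(s.copy(),6);c=cv2.cvtColor(cv2.imread('pics/s5.png'),6)
m=lambda x,o:cv2.minMaxLoc(cv2.matchTemplate(x,o[268:292,452:492],cv2.TM_CCOEFF_NORMED))[1:4:2]
print(m(a,c),m(b,c))
E
```

```text
t: 27.37
eef_pos: [0.507, 0.2566, 0.2365]
tool_rot: [-0.003, 0.677, 0.736, 0.001]
contact_force: [-0.3, -1.7, -0.8]
gripper_width: -0.0
(array([0.50696757, 0.25663163, 0.23649532]), array([[-0.0833258 ,  0.9965156 , -0.00366891],
       [ 0.99650305,  0.08334654,  0.00591779],
       [ 0.00620296, -0.00316297, -0.99997576]])) [-0.33954479 -1.65802786 -0.78695126]
(0.8551685214042664, (452, 266)) (0.9305257797241211, (452, 266))
```

```bash
python3 -m handwheel '[0,-1.2,0,0,0,0,0,0,-1.2,-1,0,0,0,0,0,-1.2,-2,0,0,0,0,0,-1.2,-3,0,0,0,0,0,-1.2,-3,0,0,0,0]'; python3 -m handwheel '[0,0,-0.2,0,0,0,0,0,0,-0.4,0,0,0,0,0,0,-0.4,0,0,0,0]'; python3 -m handwheel '[0,0,-0.2,0,0,0,0,0,0,-0.4,0,0,0,0,0,0,-0.4,0,0,0,0]'
```

```text
t: 27.83
eef_pos: [0.5055, 0.2412, 0.2029]
tool_rot: [-0.004, 0.678, 0.735, -0.002]
contact_force: [-1.3, -0.3, 0.9]
gripper_width: 0.004
t: 28.08
eef_pos: [0.5054, 0.2413, 0.1987]
tool_rot: [-0.004, 0.678, 0.735, -0.002]
contact_force: [0.4, 0.4, 0.3]
gripper_width: -0.002
t: 28.33
eef_pos: [0.5062, 0.243, 0.1957]
tool_rot: [-0.004, 0.678, 0.735, -0.001]
contact_force: [-0.4, 0.9, 1.4]
gripper_width: -0.002
```

```bash
python3 -m handwheel '[0,0,-0.1,0,0,0,0,0,0,-0.2,0,0,0,0,0,0,-0.2,0,0,0,0]'; python3 -m handwheel '[0,0,-0.1,0,0,0,0,0,0,-0.1,0,0,0,0]'
```

```text
t: 28.58
eef_pos: [0.5069, 0.2438, 0.1944]
tool_rot: [-0.004, 0.678, 0.735, 0.0]
contact_force: [0.2, 2.6, 4.7]
gripper_width: 0.002
t: 28.75
eef_pos: [0.5072, 0.2442, 0.1942]
tool_rot: [-0.004, 0.678, 0.735, 0.001]
contact_force: [-1.2, 1.6, 7.1]
gripper_width: -0.001
```

```bash
python3 -m handwheel '[0,0,2,0,0,0,0,0,0,5,0,0,0,0,0,0,9,0,0,0,0,0,0,12,0,0,0,0,0,0,12,0,0,0,0]'
python3 - <<'E'
from h import *
T=pose();print(T,get_obs()['contact_force'])
s=read_camera('scene')[:,:,::-1];cv2.imwrite('pics/s11.png',s)
w=cv2.imread('pics/s5.png')
f=lambda x:cv2.resize(x[230:330,425:525],(400,400),interpolation=cv2.INTER_CUBIC)
cv2.imwrite('pics/c11.png',np.hstack([f(w),f(s)]))
E
```

```text
t: 29.17
eef_pos: [0.51, 0.2449, 0.3206]
tool_rot: [-0.002, 0.678, 0.735, 0.006]
contact_force: [2.0, 0.6, -0.6]
gripper_width: 0.003
(array([0.51004771, 0.24490789, 0.32059571]), array([[-0.08056656,  0.99673922,  0.0044664 ],
       [ 0.9966803 ,  0.08050748,  0.01212147],
       [ 0.01172237,  0.00542816, -0.99991656]])) [ 2.02262973  0.61813717 -0.57873744]
```

View pics/c11.png

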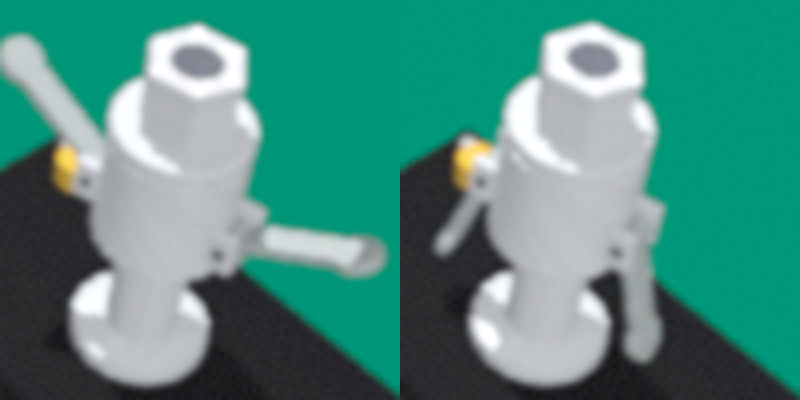

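Run:
```python
from h import *
g=lambda n:cv2.cvtColor(cv2.imread(f'pics/{n}.png'),6).astype(np.float32)
r=g('s5')
def ph(n,x,y,w,h):
    A=r[y:y+h,x:x+w];B=g(n)
    W=np.eye(2,3,dtype=np.float32);W[:,2]=[x,y]
    try:
        c,W=cv2.findTransformECC(A,B,W,cv2.MOTION_TRANSLATION,(3,100,1e-5),None,3);return np.round(W[:,2]-[x,y],2),round(c,3)
    except cv2.error as e:return 'x'
for n in('s9','s10','s11'):
    print(n,'hex',ph(n,460,234,30,22),'cupmid',ph(n,450,262,30,30),'foot',ph(n,440,300,40,28))
```

```text
s9 hex (array([-2.94, -2.44]), 0.859) cupmid (array([0.12, 0.29]), 0.45) foot (array([0.07, 0.24]), 0.966)
s10 hex (array([-3.01, -2.58]), 0.97) cupmid (array([-0.21, -0.96]), 0.923) foot (array([0.06, 0.19]), 0.965)
s11 hex (array([-0.96, -0.43]), 0.997) cupmid (array([-0.76, -0.2 ]), 0.986) foot (array([0.06, 0.12]), 0.973)
```

```bash
python3 -c "
from station import *
print(get_obs()['contact_force']);print(hand_in())"
```

```text
[-0.05377922 -0.25409542 -0.62511073]
the job is handed in; nothing more can be done
None
```

I fitted the small grey coupling onto the adaptor, swung both cam arms down to their stops and handed the job in at about 29 s.

- **Seating:** The seal slid in at about 7 N on the tool with the arms still raised. The coupling then met the rim, where the force rose to 17 N with no further travel. The rim is at about z = 0.156 m, about 3 mm above nominal.
- **Arms:** I swung the +y arm down first, then the -y arm, mostly with 1–6 N. My first inward push on the +y arm caught the underside of its end and reached about 15 N in each of y and z. I backed off and came in again from above.
- **Lean and re-seat:** Pushing the -y arm home left the coupling leaning about 5° towards -y. I stood it up again with one light off-centre press on the hexagon, at most 7 N, which stopped solid at the expected seated height.
- **Last checks:** The final scene picture shows the coupling upright to within about 0.01 rad. It sits about 2 mm to -y of where it was first seated, which is within the bore's play. Both arms are at their stop angle, judged by their slope in the picture, and the bystanders I could see in the wrist view before the final press had not been disturbed. The robot was clear and touching nothing.
- **Not checked:** I did not take a close-up view of the rim contact or measure the arm angles directly. I viewed 11 pictures, one over the budget.

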